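Set the petal nozzle to the mark

ROBOT

A 7-joint arm with a two-finger parallel gripper is mounted at the origin on a cart in front of the work surface, level with it; the furniture and walls round the work are solid. World frame = base frame: x ahead of the robot, y to its left, z up, the work surface at z = 0. Lengths are in m, angles in degrees, forces in N, time in s.
With the tool pointing down it reaches from about 0.425 to 1.025 m from the base axis. Payload 3.6 kg.
Tool frame: the origin (TCP) lies midway between the tips of the shut fingers; the grasp point (between the pads) lies 19 mm behind it; z points along the fingers, y is the line along which they close (so a half turn about z gives the same grasp; the last joint's range is limited). The gripper opens to 85 mm and grips with 20 to 120 N. Pads are 22 mm wide; open, the fingers measure 114 mm over their backs; the gripper's body (76 mm by 85 mm) begins 54 mm behind the grasp point. The pads swing forward as they close: fully open they stand 13 mm farther back than shut.
Start: joints at [59.215, 33.873, 2.773, 92.16, -1.908, 54.013, -1.931], TCP at [0.311, -0.655, 0.231] pointing down, gripper open.
Joint ranges: [-153.93, 153.93], [-27.13, 128.08], [-72.61, 78.16], [10.71, 143.7], [-87.88, 267.88], [4.46, 118.87], [-176.78, 176.78]. Speed limits (degrees/s): [147.25, 147.25, 180, 180, 180, 180, 180].

INTERFACE

Orientations are given as a 3x3 rotation matrix whose columns are the frame's x, y, z axes.
In Python, from bench import manip, eyes gives the robot as it stands.
- The arm moves only by the tool drive_tool, never from a script. Its arguments are lists of equal length, an entry for each row: "delta_pos": the shift along the tool's x, y, z in m, a list of three; "roll": the turn about the tool's z in units of 6 degrees (1.0 is 6 degrees); "gripper": the opening, from -1 (shut) to 1 (fully open), so that 0 is half open. In form: {"delta_pos": [[tx, ty, tz], ...], "roll": [roll, ...], "gripper": [gripper, ...]}. A call has 1 to 5 rows; each row is the pose to reach, as a shift and turn from the pose commanded when the call began, along the tool's axes at that moment; what a row does not reach only later rows make up. A row lasts 1/12 s, in which the tool goes at most 41.7 mm and 7.16 degrees, less where a joint would pass 70% of its speed; a pose out of reach is approached as far as the arm can. A call with a gripper value outside its range is refused whole. The fingers move at their own pace and stop on an object; "grip_force" is the grip in N (left out, the last holds). Time passes only in rows, so rows that repeat a pose let the fingers close. It gives the time, the measured TCP pose, the force and the opening at its end, in the units of the state.
- manip.sense(): the state, without advancing time (a new reading comes with each control period).
- eyes.camera(name): name is "scene" or "top" or "wrist"; returns a dict with "img" (384x512x3 uint8, red, green, blue), "z_map" (384x512 float32, m along the optical axis (not along the pixel's ray), 0 where there is no reading), "intrinsics" (3x3 intrinsics, pixels), "distortion" ([k1, k2, p1, p2, k3] as OpenCV has them; the pictures are not rectified), "R" (3x3) and "t" (3): a world point X has camera coordinates R X + t; the wrist camera has in their place "mount" (4x4, takes a point from camera to tool coordinates, whose origin is the TCP and whose axes are the flange's). Camera axes: x right, y down, z forward; pixel columns grow to the right and rows downward; lengths in m; the calibration is good to about 2 mm. A picture is of the moment at which its call begins: read the wrist's pose just before it.
- manip.finish_job(): hands the job in, once; it reports no verdict.
The state is a dict: "time_s": time; "joint_positions": joint angles; "qvel": joint speeds; "joint_efforts": joint torques, N m; "ee_pos": TCP position; "eef_rot": TCP orientation; "ft_force": force on the tool from outside, world axes, zero at the start; "moment": the same for the moment, N m; "width": finger opening in m.
Only numpy, scipy, OpenCV 4.12 (cv2) and the standard library are available. Lean on these libraries where they do the work, as an engineer would, in place of code of your own. Each camera call takes 0.05 s, during which the arm holds its last target. There are 200 camera calls.

TASK

The yellow colour pot was left standing on the round white setting plate: move it onto the cake board beside the other two pots. Then stand the petal nozzle in the middle of the setting plate with its red tab pointing straight at the plate's red mark. Keep pot and nozzle upright throughout and leave the red and the green pot standing where they are.

Things in the scene. Friction and masses are not known exactly. Their poses are not given: they have to be found in the camera images.
- setting_plate: Flat round white setting plate, 144 mm across, 14 mm high, fixed to the worktop; printed (flush) black rings and ticks and one red wedge mark near its edge. Origin: centre of its underside; its flat top is 14 mm above. Its +x axis points from the centre to the red mark.
- mark (a point): Inner, narrow end of the red wedge mark, on the plate's top, 50 mm from the plate's axis along the plate's +x. The wedge runs outward from there to 69 mm.
- nozzle: Petal nozzle (steel cone) in a blue ribbed collar, standing on the worktop, loose, 90 g, 71 mm high. Flange 48 mm across, 0 to 9 mm up; round collar 42 mm across, 9 to 37 mm up (grip here, from any side); cone above. A red tab, 13 mm wide, 8 mm high, at the foot reaches 44 mm from the axis. Origin: centre of the underside; z up the axis; +x points along the red tab.
- tab_tip (a point): Pointed outer end of the nozzle's red tab, 44 mm from the nozzle's axis, 4 mm above its underside.
- yellow_pot: Small yellow paste-colour pot with a white lid, loose, 55 g, 39 mm high, lid 44 mm across from 24 to 39 mm height, body 40 mm across below; at first it stands on the setting plate. Origin: centre of its underside, z up.
- board: Used cake board smeared with icing, fixed, 170 mm (its x) by 150 mm (its y), top 9 mm above its origin, which is the centre of its underside. The red and green pots stand on its +x half; its -x half is free.
- red_pot: Red pot of the same size, standing on the board; origin: centre of its underside. To be left alone.
- green_pot: Green pot of the same size, standing on the board; origin: centre of its underside. To be left alone.

How it is judged:
By the outcome, as a careful person would: the job done as asked, in the order asked, and still so for the second after the job is handed in, with the robot touching nothing.
It also fails if it takes over 54 s, if anything falls off the work surface, if the arm or the gripper's body presses on something with over 40 N, if the wrist force passes 120 N, or if a joint passes its speed limit or range.

## Working session

There is one attempt and no reset: what is moved stays moved. The work goes in short steps, Python scripts to look and compute and a tool call to move; the robot and the scene stay as the last step left them, time stands still between calls to the robot, and variables do not carry over. Pictures are saved under pics/ and viewed, on a budget of 10 in all, crops included, one or two more only if the job needs it, and the job is handed in when it is done.

Besides the shell and the picture viewer there is one more tool, called after "Request:" by a JSON object that holds its "name" and its "arguments", one argument or row to a line. drive_tool: Moves the arm, as the interface text tells. Its arguments: {"type":"object","properties":{"delta_pos":{"type":"array"},"roll":{"type":"array"},"gripper":{"type":"array"},"grip_force":{"type":"number"}},"required":["delta_pos","roll","gripper"]}

```bash
mkdir -p pics; ls
python3 - <<'E'
from bench import manip, eyes
import cv2,numpy as np,pickle
s=manip.sense();print({k:np.round(v,3).tolist() for k,v in s.items()})
d={}
for n in("scene","top"):
    c=eyes.camera(n);d[n]=c;print(n,c["intrinsics"],c["distortion"],c["R"],c["t"])
pickle.dump(d,open("d0.pkl","wb"))
cv2.imwrite("pics/a.png",cv2.cvtColor(np.vstack([d["scene"]["img"],d["top"]["img"]])[:,:],cv2.COLOR_RGB2BGR)) if 0 else None
for n in d: cv2.imwrite(f"pics/{n}0.png",cv2.cvtColor(d[n]["img"],cv2.COLOR_RGB2BGR))
E
```

```text
pics
{'time_s': 0.0, 'joint_positions': [59.216, 33.926, 2.768, 92.239, -1.909, 54.012, -1.932], 'qvel': [-0.072, 0.003, -0.076, 0.017, 0.066, -0.005, -0.084], 'joint_efforts': [0.001, -54.868, 1.547, -19.812, 0.009, 0.009, -0.0], 'ee_pos': [0.311, -0.654, 0.23], 'eef_rot': [[0.903, 0.429, -0.001], [0.429, -0.903, 0.002], [-0.0, -0.002, -1.0]], 'ft_force': [0.209, 0.261, 0.054], 'moment': [0.009, -0.029, 0.001], 'width': 0.085}
scene [[382.06028777   0.         254.26601982]
 [  0.         382.06028777 193.08144893]
 [  0.           0.           1.        ]] [-0.07182789  0.          0.          0.          0.        ] [[-0.78643573 -0.61731645  0.02095822]
 [-0.3990384   0.48187346 -0.78010661]
 [ 0.47147343 -0.62186684 -0.62529548]] [0.36398549 0.22339112 0.7518893 ]
top [[426.48890021   0.         252.53133658]
 [  0.         426.48890021 193.40529499]
 [  0.           0.           1.        ]] [-0.0640384  0.         0.         0.         0.       ] [[ 0.02894331 -0.99954805  0.00812262]
 [-0.99738091 -0.02941751 -0.06607512]
 [ 0.06628421 -0.00618891 -0.99778159]] [-0.01477084  0.47805577  1.01749794]
```

View pics/top0.png

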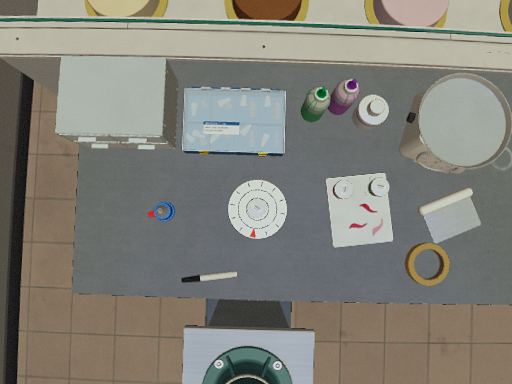

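View pics/scene0.png

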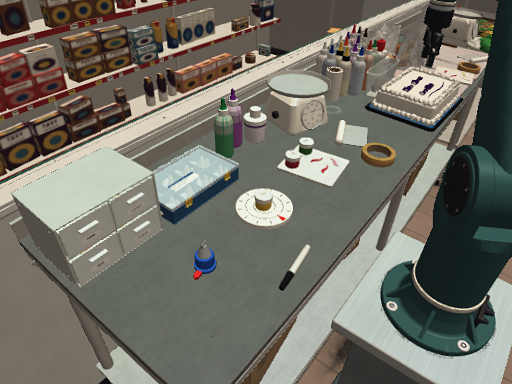

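```bash
cat > h.py <<'E'
import cv2,numpy as np
def ext(c,pose=None):
    if "R" in c: return np.array(c["R"]),np.array(c["t"])
    M=np.array(c["mount"]);Rt,p=pose   # tool->world
    Rw=Rt@M[:3,:3];tw=Rt@M[:3,3]+p
    return Rw.T,-Rw.T@tw
def rays(c,uv):
    n=cv2.undistortPoints(np.asarray(uv,float).reshape(-1,1,2),np.array(c["intrinsics"]),np.array(c["distortion"])).reshape(-1,2)
    return np.c_[n,np.ones(len(n))]
def plane(c,uv,z,pose=None):
    R,t=ext(c,pose);d=rays(c,uv)@R;o=-R.T@t
    return o+d*((z-o[2])/d[:,2])[:,None]
def cloud(c,pose=None):
    R,t=ext(c,pose);h,w=c["z_map"].shape;v,u=np.mgrid[:h,:w]
    P=rays(c,np.c_[u.ravel(),v.ravel()])*c["z_map"].reshape(-1,1)
    return ((P-t)@R).reshape(h,w,3)
def circ(p):
    A=np.c_[2*p[:,:2],np.ones(len(p))];x=np.linalg.lstsq(A,(p[:,:2]**2).sum(1),rcond=None)[0]
    return x[0],x[1],np.sqrt(x[2]+x[0]**2+x[1]**2)
def hsv(c): return cv2.cvtColor(c["img"],cv2.COLOR_RGB2HSV)
def red(c):
    H=hsv(c);return ((H[...,0]<8)|(H[...,0]>172))&(H[...,1]>150)&(H[...,2]>90)
def blue(c):
    H=hsv(c);return (abs(H[...,0].astype(int)-110)<12)&(H[...,1]>130)
def big(m):
    cs,_=cv2.findContours(m.astype(np.uint8),cv2.RETR_EXTERNAL,cv2.CHAIN_APPROX_NONE)
    return max(cs,key=cv2.contourArea).reshape(-1,2)
E
python3 - <<'E'
from h import *
import pickle
d=pickle.load(open("d0.pkl","rb"));c=d["top"];P=cloud(c);H=hsv(c)
np.set_printoptions(precision=4,suppress=True)
def box(m,u0,u1,v0,v1):
    o=np.zeros_like(m);o[v0:v1,u0:u1]=m[v0:v1,u0:u1];return o
white=(H[...,2]>150)&(H[...,1]<60)
k=big(cv2.morphologyEx(box(white|red(c),220,300,170,250).astype(np.uint8),cv2.MORPH_CLOSE,np.ones((5,5))))
q=plane(c,k,.014);pc=circ(q);print("plate",pc)
m=box(red(c),220,300,170,250);v,u=np.nonzero(m);w=plane(c,np.c_[u,v],.014).mean(0);print("wedge",w,len(u),"ang",np.degrees(np.arctan2(w[1]-pc[1],w[0]-pc[0])),np.hypot(w[1]-pc[1],w[0]-pc[0]))
m=box((P[...,2]>.04)&(P[...,2]<.09),220,300,170,250);print("pot n",m.sum(),np.median(P[m],0),P[m].min(0),P[m].max(0), circ(plane(c,big(m),.053)))
m=box((P[...,2]>.004)&(P[...,2]<.03),220,300,170,250);print("plate z",np.median(P[m],0),m.sum())
m=box(blue(c),130,190,190,230);print("noz",circ(plane(c,big(m),.009)),circ(plane(c,big(m),.037)),P[m].max(0))
m=box(red(c),130,190,190,230);v,u=np.nonzero(m);print("tab",plane(c,np.c_[u,v],.006).mean(0),len(u))
k=big(box(white,315,405,165,255));r=cv2.minAreaRect(plane(c,k,.009)[:,:2].astype(np.float32));print("board",r,cv2.boxPoints(r))
for n,b in(("a",(333,355,175,200)),("b",(367,390,173,198))):
    m=box((P[...,2]>.035)&(P[...,2]<.09),*b);print(n,m.sum(),np.median(P[m],0),circ(plane(c,big(m),.048)))
c=d["scene"]
m=box(blue(c),180,225,235,280);v,u=np.nonzero(m);Q=cloud(c);print("scene blue",np.median(Q[m],0))
E
```

```text
plate (np.float64(0.4414803897063281), np.float64(-0.012765439043656457), np.float64(0.07047057575625568))
wedge [ 0.3813 -0.0044  0.014 ] 18 ang 172.03396116405358 0.06071898208220157
pot n 280 [ 0.4424 -0.0099  0.0519] [ 0.421  -0.0309  0.0444] [0.4634 0.0115 0.0565] (np.float64(0.44275508011955755), np.float64(-0.010052320336958687), np.float64(0.02106179635325991))
plate z [ 0.4397 -0.0137  0.0136] 2461
noz (np.float64(0.429857607659478), np.float64(0.21301740158491875), np.float64(0.023080980541630908)) (np.float64(0.429316181738267), np.float64(0.207421947285842), np.float64(0.022458341183502522)) [0.4521 0.2319 1.0469]
tab [0.4216 0.2459 0.006 ] 31
board ((0.4475042521953583, -0.26607799530029297), (0.17002058029174805, 0.1550905853509903), 7.411480903625488) [[ 0.3532 -0.2001]
 [ 0.3732 -0.3539]
 [ 0.5418 -0.332 ]
 [ 0.5218 -0.1782]]
a 291 [ 0.4928 -0.2143  0.0469] (np.float64(0.4928703066672445), np.float64(-0.2142647065260455), np.float64(0.021872579625792126))
b 295 [ 0.502  -0.2995  0.0471] (np.float64(0.5015984393760927), np.float64(-0.2994316769800666), np.float64(0.022072700776167034))
scene blue [0.4153 0.2269 0.0223]
```

Request:
{"name": "drive_tool", "arguments": {
  "delta_pos": [
    [0.02, -0.026, 0],
    [0.04, -0.053, 0],
    [0.06, -0.079, 0],
    [0.08, -0.105, 0],
    [0.1, -0.132, 0]
  ],
  "roll": [0, 0, 0, 0, 0],
  "gripper": [1, 1, 1, 1, 1],
  "grip_force": 40
}}

```text
time_s: 0.52
ee_pos: [0.3449, -0.4909, 0.2308]
eef_rot: [[0.903, 0.429, -0.0], [0.429, -0.903, 0.001], [-0.0, -0.001, -1.0]]
ft_force: [-0.5, -0.0, -0.5]
width: 0.0856
```

Request:
{"name": "drive_tool", "arguments": {
  "delta_pos": [
    [0.02, -0.026, 0],
    [0.04, -0.053, 0],
    [0.06, -0.079, 0],
    [0.08, -0.105, 0],
    [0.1, -0.132, 0]
  ],
  "roll": [0, 0, 0, 0, 0],
  "gripper": [1, 1, 1, 1, 1]
}}

```text
time_s: 0.93
ee_pos: [0.3785, -0.3289, 0.2311]
eef_rot: [[0.903, 0.429, -0.0], [0.429, -0.903, 0.0], [-0.0, -0.0, -1.0]]
ft_force: [1.1, -0.0, -0.5]
width: 0.085
```

Request:
{"name": "drive_tool", "arguments": {
  "delta_pos": [
    [0.02, -0.026, 0],
    [0.04, -0.053, 0],
    [0.06, -0.079, 0],
    [0.08, -0.105, 0],
    [0.1, -0.132, 0]
  ],
  "roll": [0, 0, 0, 0, 0],
  "gripper": [1, 1, 1, 1, 1]
}}

```text
time_s: 1.35
ee_pos: [0.412, -0.1668, 0.2312]
eef_rot: [[0.903, 0.429, -0.0], [0.429, -0.903, -0.0], [-0.0, -0.0, -1.0]]
ft_force: [0.2, 0.1, 0.2]
width: 0.0856
```

Request:
{"name": "drive_tool", "arguments": {
  "delta_pos": [
    [0.02, -0.026, 0],
    [0.04, -0.053, 0],
    [0.06, -0.08, 0],
    [0.08, -0.106, 0],
    [0.095, -0.1285, 0]
  ],
  "roll": [0.6, 1.2, 1.8, 2.4, 3],
  "gripper": [1, 1, 1, 1, 1]
}}

```text
time_s: 1.77
ee_pos: [0.4432, -0.0089, 0.2313]
eef_rot: [[0.992, 0.128, 0.0], [0.128, -0.992, 0.001], [0.0, -0.0, -1.0]]
ft_force: [0.1, -0.6, -0.3]
width: 0.0851
```

Request:
{"name": "drive_tool", "arguments": {
  "delta_pos": [
    [0, 0, 0],
    [0, 0, 0]
  ],
  "roll": [0, 0],
  "gripper": [1, 1]
}}

```text
time_s: 1.93
ee_pos: [0.4428, -0.0097, 0.2312]
eef_rot: [[0.991, 0.134, -0.0], [0.134, -0.991, 0.0], [-0.0, -0.0, -1.0]]
ft_force: [-0.6, -0.5, -0.3]
width: 0.0848
```

```bash
cat > look.py <<'E'
import sys,pickle
from bench import manip, eyes
from h import *
np.set_printoptions(precision=4,suppress=True)
def shot(name,n="wrist"):
    s=manip.sense();pose=(np.array(s["eef_rot"]),np.array(s["ee_pos"]));c=eyes.camera(n)
    pickle.dump((c,pose),open(name+".pkl","wb"));cv2.imwrite(f"pics/{name}.png",cv2.cvtColor(c["img"],cv2.COLOR_RGB2BGR))
    print("t",s["time_s"],pose[1],pose[0][:,1]);return c,pose
if __name__=="__main__": shot(*sys.argv[1:])
E
python3 look.py w1
```

```text
t 1.9333 [ 0.4428 -0.0097  0.2312] [ 0.1344 -0.9909 -0.0003]
```

View pics/w1.png

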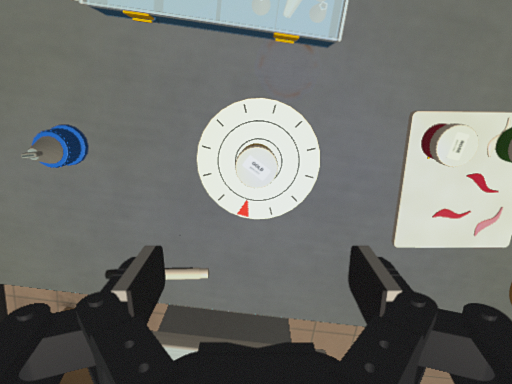

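The wrist picture shows the plate at about (258,158), the pot lid at (257,167), the red wedge at (244,208), and the nozzle at (70,147) on the left. I'll cross-check these positions from this view.

```bash
cat > meas.py <<'E'
import pickle
from h import *
def box(m,u0,u1,v0,v1):
    o=np.zeros_like(m);o[v0:v1,u0:u1]=m[v0:v1,u0:u1];return o
def plate(c,pose,b):
    H=hsv(c);w=box((H[...,2]>150)&(H[...,1]<60)|red(c),*b).astype(np.uint8)
    k=cv2.convexHull(big(cv2.morphologyEx(w,cv2.MORPH_CLOSE,np.ones((5,5))))).reshape(-1,2)
    return circ(plane(c,k,.014,pose))
def ang(p,o): return float(np.degrees(np.arctan2(p[1]-o[1],p[0]-o[0])))
E
python3 - <<'E'
from meas import *
np.set_printoptions(precision=4,suppress=True)
c,p=pickle.load(open("w1.pkl","rb"));P=cloud(c,p)
b=(190,328,90,226);pc=np.array(plate(c,p,b));print("plate",pc)
v,u=np.nonzero(box(red(c),*b));w=plane(c,np.c_[u,v],.014,p);m=w.mean(0);print("wedge",m,len(u),ang(m,pc),np.hypot(*(m[:2]-pc[:2])),np.sort(np.hypot(*(w[:,:2]-pc[:2]).T))[[0,-1]])
m=box((P[...,2]>.045)&(P[...,2]<.09),*b);print("pot",m.sum(),np.median(P[m],0),circ(plane(c,big(m),.053,p)))
for n,b in(("red",(415,480,115,175)),):
    m=box((P[...,2]>.042)&(P[...,2]<.09),*b);print(n,m.sum(),np.median(P[m],0))
m=box(blue(c),20,110,110,180);print("noz",np.median(P[m],0),P[m].min(0),P[m].max(0))
E
```

```text
plate [ 0.4423 -0.0105  0.0716]
wedge [ 0.3815 -0.0014  0.014 ] 85 171.4881842261909 0.061470711220893 [0.0504 0.0683]
pot 1413 [ 0.4449 -0.008   0.0529] (np.float64(0.4444819328260475), np.float64(-0.00806942536061614), np.float64(0.02187278939920747))
red 1492 [ 0.4948 -0.2106  0.0477]
noz [0.4378 0.2005 0.0261] [0.4072 0.0014 0.0012] [0.5165 0.2559 0.3743]
```

Request:
{"name": "drive_tool", "arguments": {
  "delta_pos": [
    [0.001, -0.001, 0.04],
    [0.001, -0.001, 0.08],
    [0.001, -0.001, 0.12],
    [0.001, -0.001, 0.15],
    [0.001, -0.001, 0.17]
  ],
  "roll": [0, 0, 0, 0, 0],
  "gripper": [1, 1, 1, 1, 1]
}}

```text
time_s: 2.4
ee_pos: [0.4419, -0.0124, 0.0587]
eef_rot: [[0.992, 0.127, -0.004], [0.127, -0.992, -0.001], [-0.004, 0.001, -1.0]]
ft_force: [0.7, 0.5, -0.0]
width: 0.0849
```

Request:
{"name": "drive_tool", "arguments": {
  "delta_pos": [
    [0, 0, 0.015],
    [0, 0, 0.03],
    [0, 0, 0.039],
    [0, 0, 0.039],
    [0, 0, 0.039]
  ],
  "roll": [0, 0, 0, 0, 0],
  "gripper": [1, 1, 1, 1, 1]
}}

```text
time_s: 2.82
ee_pos: [0.4434, -0.0114, 0.0222]
eef_rot: [[0.992, 0.128, -0.001], [0.128, -0.992, -0.001], [-0.001, 0.0, -1.0]]
ft_force: [-0.0, 0.0, -0.1]
width: 0.0852
```

Request:
{"name": "drive_tool", "arguments": {
  "delta_pos": [
    [0, 0, 0],
    [0, 0, 0],
    [0, 0, 0],
    [0, 0, 0],
    [0, 0, 0]
  ],
  "roll": [0, 0, 0, 0, 0],
  "gripper": [-0.2, -0.2, -0.2, -0.2, -0.2],
  "grip_force": 30
}}

```text
time_s: 3.23
ee_pos: [0.4442, -0.0103, 0.0233]
eef_rot: [[0.992, 0.129, 0.002], [0.129, -0.992, 0.0], [0.002, 0.0, -1.0]]
ft_force: [-0.2, 0.4, 6.4]
width: 0.0433
```

Request:
{"name": "drive_tool", "arguments": {
  "delta_pos": [
    [0, 0, 0],
    [0, 0, -0.01],
    [0, 0, -0.03],
    [0, 0, -0.05],
    [0, 0, -0.06]
  ],
  "roll": [0, 0, 0, 0, 0],
  "gripper": [-0.3, -0.3, -0.3, -0.3, -0.3]
}}

```text
time_s: 3.65
ee_pos: [0.4442, -0.0103, 0.0846]
eef_rot: [[0.992, 0.129, 0.002], [0.129, -0.992, 0.0], [0.002, 0.0, -1.0]]
ft_force: [0.2, -0.0, -0.4]
width: 0.0429
```

```bash
python3 look.py w2
python3 - <<'E'
from meas import *
np.set_printoptions(precision=4,suppress=True)
c,p=pickle.load(open("w2.pkl","rb"));P=cloud(c,p)
H=hsv(c);m=(H[...,0]>18)&(H[...,0]<34)&(H[...,1]>140)&(P[...,2]>.02)
print("yellow",m.sum(),np.median(P[m],0) if m.any() else 0)
d=np.array(p[1]);T=(np.array([.410,-.270,0])-d);R=p[0];print("to board, tool axes",R.T@T)
E
```

```text
t 3.65 [ 0.4442 -0.0103  0.0846] [ 0.1293 -0.9916  0.0002]
yellow 873 [ 0.4634 -0.0083  0.0871]
to board, tool axes [-0.0677  0.253   0.0845]
```

View pics/w2.png

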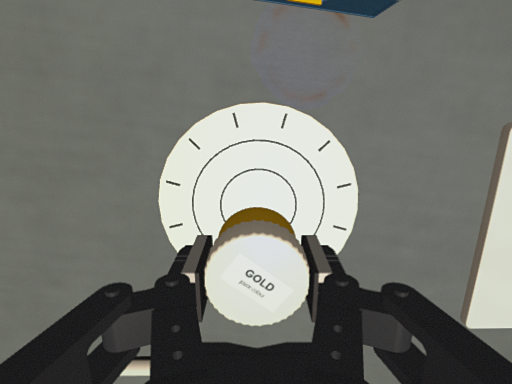

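The pot hangs upright with its lid at (258,270), clear of the plate. Next I carry it over to the board.

Request:
{"name": "drive_tool", "arguments": {
  "delta_pos": [
    [-0.009, 0.034, 0],
    [-0.018, 0.068, 0],
    [-0.027, 0.102, 0],
    [-0.036, 0.136, 0],
    [-0.045, 0.17, 0]
  ],
  "roll": [0, 0, 0, 0, 0],
  "gripper": [-0.3, -0.3, -0.3, -0.3, -0.3]
}}

```text
time_s: 4.12
ee_pos: [0.4204, -0.1861, 0.0825]
eef_rot: [[0.992, 0.13, -0.0], [0.13, -0.992, -0.0], [-0.0, 0.0, -1.0]]
ft_force: [0.9, -0.1, -1.0]
width: 0.0432
```

Request:
{"name": "drive_tool", "arguments": {
  "delta_pos": [
    [-0.009, 0.034, 0],
    [-0.018, 0.068, 0],
    [-0.023, 0.083, 0],
    [-0.023, 0.083, 0.02],
    [-0.023, 0.083, 0.04]
  ],
  "roll": [0, 0, 0, 0, 0],
  "gripper": [-0.3, -0.3, -0.3, -0.3, -0.3]
}}

```text
time_s: 4.53
ee_pos: [0.4092, -0.2729, 0.0429]
eef_rot: [[0.992, 0.125, 0.003], [0.125, -0.992, -0.003], [0.003, 0.003, -1.0]]
ft_force: [0.9, 0.0, -0.9]
width: 0.0432
```

Request:
{"name": "drive_tool", "arguments": {
  "delta_pos": [
    [0, 0, 0.01],
    [0, 0, 0.018],
    [0, 0, 0.022],
    [0, 0, 0.024],
    [0, 0, 0.024]
  ],
  "roll": [0, 0, 0, 0, 0],
  "gripper": [-0.3, -0.3, -0.3, -0.3, -0.3]
}}

```text
time_s: 4.95
ee_pos: [0.4092, -0.2696, 0.0186]
eef_rot: [[0.991, 0.13, 0.0], [0.13, -0.991, -0.0], [0.0, 0.0, -1.0]]
ft_force: [0.5, 0.2, -1.4]
width: 0.0431
```

Request:
{"name": "drive_tool", "arguments": {
  "delta_pos": [
    [0, 0, 0.0005],
    [0, 0, 0.001],
    [0, 0, 0.001],
    [0, 0, 0.001]
  ],
  "roll": [0, 0, 0, 0],
  "gripper": [-0.3, -0.3, -0.3, -0.3]
}}

```text
time_s: 5.28
ee_pos: [0.4096, -0.2699, 0.0183]
eef_rot: [[0.992, 0.13, 0.001], [0.13, -0.992, -0.001], [0.001, 0.001, -1.0]]
ft_force: [-0.8, 0.9, 5.9]
width: 0.0432
```

Request:
{"name": "drive_tool", "arguments": {
  "delta_pos": [
    [0, 0, 0],
    [0, 0, 0],
    [0, 0, 0],
    [0, 0, 0],
    [0, 0, 0]
  ],
  "roll": [0, 0, 0, 0, 0],
  "gripper": [0.3, 0.6, 1, 1, 1]
}}

```text
time_s: 5.7
ee_pos: [0.4089, -0.2701, 0.0173]
eef_rot: [[0.992, 0.129, -0.0], [0.129, -0.992, -0.0], [-0.0, 0.0, -1.0]]
ft_force: [-0.4, 0.9, -0.1]
width: 0.0854
```

Request:
{"name": "drive_tool", "arguments": {
  "delta_pos": [
    [0, 0, -0.015],
    [0, 0, -0.04],
    [0, 0, -0.08],
    [0, 0, -0.12],
    [0, 0, -0.16]
  ],
  "roll": [0, 0, 0, 0, 0],
  "gripper": [1, 1, 1, 1, 1]
}}

```text
time_s: 6.12
ee_pos: [0.4082, -0.2696, 0.1786]
eef_rot: [[0.992, 0.129, -0.001], [0.129, -0.992, 0.001], [-0.001, -0.001, -1.0]]
ft_force: [0.5, -1.3, 0.1]
width: 0.0853
```

```bash
python3 look.py w3; python3 look.py t3 top
python3 - <<'E'
from meas import *
np.set_printoptions(precision=4,suppress=True)
c,p=pickle.load(open("w3.pkl","rb"));P=cloud(c,p)
m=((P[...,2]>.042)&(P[...,2]<.055)).astype(np.uint8)
n,l,s,ce=cv2.connectedComponentsWithStats(m)
for i in range(1,n):
    if s[i,4]>300: print(ce[i],s[i,4],np.median(P[l==i],0))
# next goal over point between plate and nozzle
T=np.array([.43,.2,p[1][2]])-p[1];print("tool delta to nozzle",p[0].T@T)
E
```

```text
t 6.1167 [ 0.4082 -0.2696  0.1786] [ 0.1293 -0.9916 -0.001 ]
t 6.1667 [ 0.4125 -0.272   0.1856] [ 0.129  -0.9916  0.0075]
[484.693  14.926] 824 [ 0.5645 -0.4277  0.0479]
[203.0379  70.3869] 2481 [ 0.4944 -0.2133  0.0479]
[309.732   73.6391] 2463 [ 0.5033 -0.2998  0.0479]
[257.097 177.813] 1877 [ 0.4107 -0.2687  0.0479]
tool delta to nozzle [ 0.0824 -0.4629  0.0004]
```

View pics/w3.png

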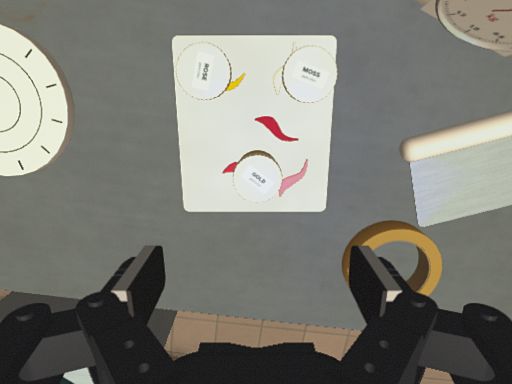

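Here the yellow pot stands upright on the board at (257,178). The rose pot at (203,70) and the moss pot at (310,73) are where they were. Next I go over to the nozzle.

Request:
{"name": "drive_tool", "arguments": {
  "delta_pos": [
    [0.01, -0.037, -0.01],
    [0.02, -0.074, -0.02],
    [0.03, -0.111, -0.03],
    [0.04, -0.148, -0.04],
    [0.05, -0.185, -0.05]
  ],
  "roll": [0, 0, 0, 0, 0],
  "gripper": [1, 1, 1, 1, 1]
}}

```text
time_s: 6.63
ee_pos: [0.4339, -0.0785, 0.2273]
eef_rot: [[0.992, 0.129, -0.001], [0.129, -0.992, -0.0], [-0.001, -0.0, -1.0]]
ft_force: [1.1, -0.4, -0.2]
width: 0.0853
```

Request:
{"name": "drive_tool", "arguments": {
  "delta_pos": [
    [0.005, -0.038, 0],
    [0.01, -0.076, 0],
    [0.015, -0.114, 0],
    [0.02, -0.152, 0],
    [0.024, -0.19, 0]
  ],
  "roll": [0, 0, 0, 0, 0],
  "gripper": [1, 1, 1, 1, 1]
}}

```text
time_s: 7.05
ee_pos: [0.4332, 0.113, 0.2269]
eef_rot: [[0.992, 0.129, -0.001], [0.129, -0.992, -0.0], [-0.001, 0.0, -1.0]]
ft_force: [1.4, -0.3, 0.4]
width: 0.0855
```

Request:
{"name": "drive_tool", "arguments": {
  "delta_pos": [
    [0.003, -0.035, 0],
    [0.006, -0.065, 0],
    [0.009, -0.09, 0],
    [0.009, -0.095, 0],
    [0.009, -0.095, 0]
  ],
  "roll": [0, 0, 0, 0, 0],
  "gripper": [1, 1, 1, 1, 1]
}}

```text
time_s: 7.47
ee_pos: [0.4298, 0.2089, 0.2268]
eef_rot: [[0.991, 0.134, -0.001], [0.134, -0.991, 0.001], [-0.001, -0.001, -1.0]]
ft_force: [0.8, -0.3, -1.2]
width: 0.0854
```

Request:
{"name": "drive_tool", "arguments": {
  "delta_pos": [
    [0, 0, 0],
    [0, 0, 0],
    [0, 0, 0]
  ],
  "roll": [0, 0, 0],
  "gripper": [1, 1, 1]
}}

```text
time_s: 7.72
ee_pos: [0.4304, 0.2047, 0.2269]
eef_rot: [[0.992, 0.126, -0.001], [0.126, -0.992, -0.001], [-0.001, 0.001, -1.0]]
ft_force: [-0.7, 0.1, -0.8]
width: 0.0852
```

```bash
python3 look.py w4
```

```text
t 7.7167 [0.4304 0.2047 0.2269] [ 0.1265 -0.992   0.0013]
```

View pics/w4.png

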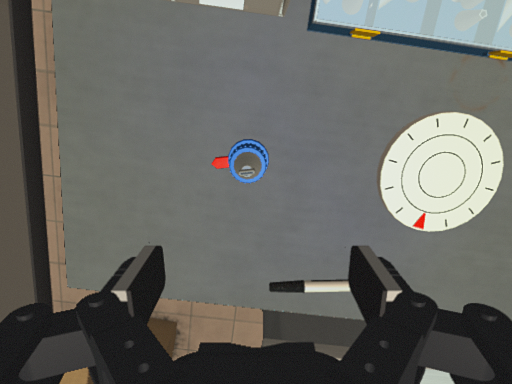

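Nozzle at about (248,158), tab pointing left at (220,163), plate and wedge at the right.

```bash
cat >> meas.py <<'E'
def noz(c,p,b,z0=0.):
    P=cloud(c,p);m=box(blue(c),*b);k=big(m)
    q=P[m];q=q[(q[:,2]<z0+.05)&(q[:,2]>z0-.005)]
    top=q[(q[:,2]>z0+.033)&(q[:,2]<z0+.042)]
    fl=q[(q[:,2]<z0+.013)]
    print("blue",len(q),"coll top",len(top),circ(cv2.convexHull(top[:,:2].astype(np.float32)).reshape(-1,2)) if len(top)>9 else 0,"flange max r pts",len(fl))
    v,u=np.nonzero(box(red(c),*b));w=plane(c,np.c_[u,v],z0+.008,p)
    hull=cv2.convexHull(top[:,:2].astype(np.float32)).reshape(-1,2);o=np.array(circ(hull)[:2])
    d=w[:,:2]-o;r=np.hypot(*d.T);ln=cv2.fitLine(w[:,:2].astype(np.float32),cv2.DIST_L2,0,.01,.01).ravel()
    print("tab n",len(u),"r",r.min(),r.max(),"ang centroid",ang(w.mean(0),o),"tip",ang(w[r>np.sort(r)[-6]].mean(0),o),"line",np.degrees(np.arctan2(ln[1],ln[0])),"z",np.median(P[v,u,2]))
    return o
E
python3 - <<'E'
from meas import *
c,p=pickle.load(open("w4.pkl","rb"))
print(noz(c,p,(195,290,120,200)))
print(plate(c,p,(370,511,100,240)))
E
```

```text
blue 762 coll top 452 (np.float64(0.4307424018812152), np.float64(0.21550167665480055), np.float64(0.020232636483843092)) flange max r pts 210
tab n 164 r 0.024037616806171228 0.04243798723229779 ang centroid 103.37693702986485 tip 104.4542982412345 line -75.10549 z 0.008335308906630385
[0.4307424  0.21550168]
(np.float64(0.44247512627033053), np.float64(-0.010333066394920792), np.float64(0.07170670054596026))
```

Request:
{"name": "drive_tool", "arguments": {
  "delta_pos": [
    [0.001, -0.005, 0.01],
    [0.002, -0.01, 0.025],
    [0.002, -0.01, 0.04],
    [0.002, -0.01, 0.055],
    [0.002, -0.01, 0.07]
  ],
  "roll": [1, 2, 3, 4, 5],
  "gripper": [1, 1, 1, 1, 1]
}}

```text
time_s: 8.18
ee_pos: [0.4316, 0.2159, 0.1568]
eef_rot: [[0.921, -0.39, 0.001], [-0.39, -0.921, -0.0], [0.001, 0.0, -1.0]]
ft_force: [0.1, -0.2, -0.4]
width: 0.0858
```

Request:
{"name": "drive_tool", "arguments": {
  "delta_pos": [
    [0, 0, 0.01],
    [0, 0, 0.02],
    [0, 0, 0.03],
    [0, 0, 0.04],
    [0, 0, 0.04]
  ],
  "roll": [1, 2, 3, 4, 5],
  "gripper": [1, 1, 1, 1, 1]
}}

```text
time_s: 8.6
ee_pos: [0.4306, 0.2152, 0.1159]
eef_rot: [[0.602, -0.798, -0.003], [-0.798, -0.602, -0.002], [-0.0, 0.003, -1.0]]
ft_force: [0.1, -0.6, 0.2]
width: 0.0852
```

Request:
{"name": "drive_tool", "arguments": {
  "delta_pos": [
    [0, 0, 0],
    [0, 0, 0],
    [0, 0, 0],
    [0, 0, 0],
    [0, 0, 0]
  ],
  "roll": [1, 2, 3, 4, 4],
  "gripper": [1, 1, 1, 1, 1]
}}

```text
time_s: 9.02
ee_pos: [0.4314, 0.2163, 0.1173]
eef_rot: [[0.229, -0.973, 0.001], [-0.973, -0.229, -0.002], [0.002, -0.0, -1.0]]
ft_force: [0.9, 0.2, 0.1]
width: 0.0853
```

```bash
python3 look.py w5
python3 - <<'E'
from meas import *
c,p=pickle.load(open("w5.pkl","rb"))
o=noz(c,p,(100,410,0,383));print(o,p[0].T@np.array([o[0]-p[1][0],o[1]-p[1][1],0]))
E
```

```text
t 9.0167 [0.4314 0.2163 0.1173] [-0.9734 -0.2292 -0.0004]
blue 1607 coll top 897 (np.float64(0.4303493173032868), np.float64(0.21493013997603466), np.float64(0.02032968750719851)) flange max r pts 447
tab n 129 r 0.032383348841010316 0.04353894458317391 ang centroid 103.23736182552996 tip 103.7323656042989 line 5.0586596 z 0.00868874089186585
[0.43034932 0.21493014] [1.07576393e-03 1.36890758e-03 1.24970016e-06]
```

View pics/w5.png

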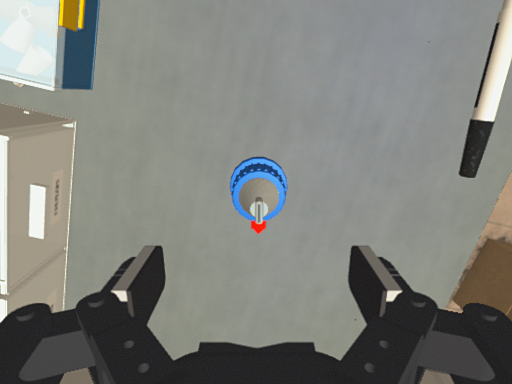

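The nozzle is centred between the fingers at (258,195). Its tab at (258,227) points along the tool's -x, clear of the fingers.

Request:
{"name": "drive_tool", "arguments": {
  "delta_pos": [
    [0.001, 0.001, 0.025],
    [0.001, 0.001, 0.055],
    [0.001, 0.001, 0.08],
    [0.001, 0.001, 0.095],
    [0.001, 0.001, 0.102]
  ],
  "roll": [0, 0, 0, 0, 0],
  "gripper": [1, 1, 1, 1, 1]
}}

```text
time_s: 9.48
ee_pos: [0.4297, 0.2151, 0.0136]
eef_rot: [[0.233, -0.972, -0.003], [-0.972, -0.233, 0.0], [-0.001, 0.003, -1.0]]
ft_force: [0.3, -0.5, 0.6]
width: 0.0854
```

Request:
{"name": "drive_tool", "arguments": {
  "delta_pos": [
    [0, 0, 0.003],
    [0, 0, 0.004],
    [0, 0, 0.004],
    [0, 0, 0.004]
  ],
  "roll": [0, 0, 0, 0],
  "gripper": [0.5, 0.3, 0.2, 0.1]
}}

```text
time_s: 9.82
ee_pos: [0.431, 0.216, 0.0122]
eef_rot: [[0.233, -0.973, 0.001], [-0.973, -0.233, 0.001], [-0.001, -0.002, -1.0]]
ft_force: [-0.3, 0.4, 0.7]
width: 0.0469
```

Request:
{"name": "drive_tool", "arguments": {
  "delta_pos": [
    [0, 0, 0],
    [0, 0, 0],
    [0, 0, 0],
    [0, 0, 0],
    [0, 0, 0]
  ],
  "roll": [0, 0, 0, 0, 0],
  "gripper": [-0.1, -0.3, -0.3, -0.3, -0.3]
}}

```text
time_s: 10.23
ee_pos: [0.431, 0.2161, 0.0123]
eef_rot: [[0.233, -0.973, 0.002], [-0.973, -0.233, 0.001], [-0.0, -0.002, -1.0]]
ft_force: [-0.1, -0.7, 6.4]
width: 0.0392
```

Request:
{"name": "drive_tool", "arguments": {
  "delta_pos": [
    [0, 0, 0],
    [0, 0, -0.01],
    [0, 0, -0.03],
    [0, 0, -0.055],
    [0, 0, -0.08]
  ],
  "roll": [0, 0, 0, 0, 0],
  "gripper": [-0.4, -0.4, -0.4, -0.4, -0.4],
  "grip_force": 40
}}

```text
time_s: 10.65
ee_pos: [0.4298, 0.2156, 0.0926]
eef_rot: [[0.232, -0.973, -0.001], [-0.973, -0.232, -0.0], [-0.0, 0.001, -1.0]]
ft_force: [-0.2, 0.1, -0.0]
width: 0.039
```

```bash
python3 look.py w6; python3 look.py s6 scene
python3 - <<'E'
from meas import *
np.set_printoptions(precision=4,suppress=True)
c,p=pickle.load(open("w6.pkl","rb"));R=p[0]
P=cloud(c,p);q=(P-p[1])@R
for n,m in(("blue",blue(c)),("red",box(red(c),150,370,150,383))):
    m&=abs(q[...,2])<.06;m&=np.hypot(q[...,0],q[...,1])<.06
    print(n,m.sum(),np.median(q[m],0),q[m].min(0),q[m].max(0))
d=np.array([.4424,-.0104,p[1][2]])-p[1];print("tool delta",R.T@d)
b=cv2.imread("pics/w6.png");s=cv2.imread("pics/s6.png")[150:342,130:386];s=cv2.resize(s,(512,384))
cv2.imwrite("pics/c6.png",cv2.resize(np.vstack([b[192:],s]),None,fx=1,fy=1))
E
```

```text
t 10.65 [0.4298 0.2156 0.0926] [-0.9726 -0.2323  0.0011]
t 10.7 [0.432  0.2167 0.0963] [-0.9727 -0.2321 -0.0056]
blue 4868 [ 0.0157  0.0002 -0.0195] [-0.0148 -0.0225 -0.0414] [0.0243 0.0228 0.0106]
  return _methods._mean(a, axis=axis, dtype=dtype,
  ret = um.true_divide(
Traceback (most recent call last):
ValueError: zero-size array to reduction operation minimum which has no identity
```

Request:
{"name": "drive_tool", "arguments": {
  "delta_pos": [
    [0.037, 0.007, 0],
    [0.074, 0.014, 0],
    [0.111, 0.02, 0],
    [0.148, 0.027, 0],
    [0.185, 0.034, 0]
  ],
  "roll": [0, 0, 0, 0, 0],
  "gripper": [-0.4, -0.4, -0.4, -0.4, -0.4]
}}

```text
time_s: 11.17
ee_pos: [0.4399, 0.0266, 0.0913]
eef_rot: [[0.234, -0.972, -0.0], [-0.972, -0.234, 0.0], [-0.0, 0.0, -1.0]]
ft_force: [0.3, 0.2, -0.8]
width: 0.0384
```

Request:
{"name": "drive_tool", "arguments": {
  "delta_pos": [
    [0.025, 0.005, 0],
    [0.038, 0.007, 0],
    [0.038, 0.007, 0],
    [0.038, 0.007, 0],
    [0.038, 0.007, 0]
  ],
  "roll": [-0.5, -1.5, -2.5, -3.5, -4.5],
  "gripper": [-0.4, -0.4, -0.4, -0.4, -0.4]
}}

```text
time_s: 11.58
ee_pos: [0.442, -0.0112, 0.0913]
eef_rot: [[0.652, -0.759, -0.0], [-0.759, -0.652, -0.0], [-0.0, 0.0, -1.0]]
ft_force: [0.3, -0.4, -0.8]
width: 0.0388
```

Request:
{"name": "drive_tool", "arguments": {
  "delta_pos": [
    [0, 0, 0.005],
    [0, 0, 0.01],
    [0, 0, 0.015],
    [0, 0, 0.02],
    [0, 0, 0.025]
  ],
  "roll": [-1, -2, -3, -4, -5],
  "gripper": [-0.4, -0.4, -0.4, -0.4, -0.4]
}}

```text
time_s: 12.0
ee_pos: [0.4421, -0.0106, 0.0661]
eef_rot: [[0.944, -0.33, -0.0], [-0.33, -0.944, 0.0], [-0.0, -0.0, -1.0]]
ft_force: [0.2, 0.1, -0.8]
width: 0.0389
```

Request:
{"name": "drive_tool", "arguments": {
  "delta_pos": [
    [0, 0, 0.005],
    [0, 0, 0.01],
    [0, 0, 0.015],
    [0, 0, 0.015],
    [0, 0, 0.015]
  ],
  "roll": [-0.8, -1.8, -1.8, -1.8, -1.8],
  "gripper": [-0.4, -0.4, -0.4, -0.4, -0.4]
}}

```text
time_s: 12.42
ee_pos: [0.442, -0.0107, 0.0511]
eef_rot: [[0.988, -0.155, -0.001], [-0.155, -0.988, -0.0], [-0.001, 0.0, -1.0]]
ft_force: [-0.9, 0.6, -0.1]
width: 0.0388
```

```bash
python3 look.py w7; python3 look.py s7 scene
python3 - <<'E'
from meas import *
from bench import manip
np.set_printoptions(precision=4,suppress=True)
for n in("w7",):
    c,p=pickle.load(open("w7.pkl","rb"));print(c["img"].shape)
S=[manip.sense() for _ in range(3)]
R=np.array(S[0]["eef_rot"]);print("tab ang est (tool -x)",np.degrees(np.arctan2(-R[1,0],-R[0,0])))
q=(cloud(c,p)-p[1])@p[0];m=blue(c)&(np.hypot(q[...,0],q[...,1])<.06)&(abs(q[...,2])<.06);print(q[m].min(0),q[m].max(0))
b=cv2.imread("pics/w7.png");s=cv2.imread("pics/s7.png")[150:250,200:333];s=cv2.resize(s,(512,384),interpolation=cv2.INTER_CUBIC)
cv2.imwrite("pics/c7.png",np.vstack([b[150:342],s]))
E
```

```text
t 12.4167 [ 0.442  -0.0107  0.0511] [-0.1545 -0.988   0.0003]
t 12.4667 [ 0.4422 -0.0107  0.0513] [-0.1541 -0.988   0.0002]
(384, 512, 3)
tab ang est (tool -x) 171.15636315914452
[-0.0139 -0.0236 -0.0413] [0.025  0.0215 0.0093]
```

View pics/c7.png

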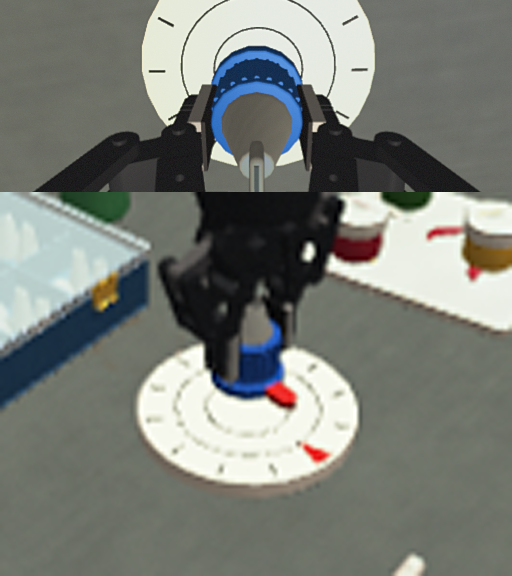

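The wrist view on top shows the nozzle upright in the grip over the ring centre. The scene view below it shows the tab pointing at the red wedge. Lowering now.

Request:
{"name": "drive_tool", "arguments": {
  "delta_pos": [
    [0, 0, 0.008],
    [0, 0, 0.016],
    [0, 0, 0.022],
    [0, 0, 0.024],
    [0, 0, 0.024]
  ],
  "roll": [0, 0, 0, 0, 0],
  "gripper": [-0.4, -0.4, -0.4, -0.4, -0.4]
}}

```text
time_s: 12.93
ee_pos: [0.4419, -0.0107, 0.0266]
eef_rot: [[0.988, -0.153, -0.001], [-0.153, -0.988, -0.0], [-0.001, 0.0, -1.0]]
ft_force: [-0.8, -0.4, -1.0]
width: 0.0388
```

Request:
{"name": "drive_tool", "arguments": {
  "delta_pos": [
    [0, 0, 0.0005],
    [0, 0, 0.001],
    [0, 0, 0.001],
    [0, 0, 0.001]
  ],
  "roll": [0, 0, 0, 0],
  "gripper": [-0.4, -0.4, -0.4, -0.4]
}}

```text
time_s: 13.27
ee_pos: [0.4421, -0.0107, 0.0264]
eef_rot: [[0.988, -0.152, -0.0], [-0.152, -0.988, -0.0], [-0.0, 0.0, -1.0]]
ft_force: [-0.9, -0.0, 3.7]
width: 0.0383
```

Request:
{"name": "drive_tool", "arguments": {
  "delta_pos": [
    [0, 0, 0],
    [0, 0, 0],
    [0, 0, 0],
    [0, 0, 0],
    [0, 0, 0]
  ],
  "roll": [0, 0, 0, 0, 0],
  "gripper": [-0.1, 0.3, 0.7, 1, 1]
}}

```text
time_s: 13.68
ee_pos: [0.4424, -0.0107, 0.0262]
eef_rot: [[0.988, -0.153, 0.0], [-0.153, -0.988, 0.0], [0.0, -0.0, -1.0]]
ft_force: [1.0, -0.3, 0.9]
width: 0.0842
```

Request:
{"name": "drive_tool", "arguments": {
  "delta_pos": [
    [0, 0, -0.015],
    [0, 0, -0.035],
    [0, 0, -0.065],
    [0, 0, -0.095],
    [0, 0, -0.13]
  ],
  "roll": [0, 0, 0, 0, 0],
  "gripper": [1, 1, 1, 1, 1]
}}

```text
time_s: 14.1
ee_pos: [0.4413, -0.0108, 0.1568]
eef_rot: [[0.988, -0.152, -0.003], [-0.152, -0.988, -0.0], [-0.003, 0.001, -1.0]]
ft_force: [1.0, 0.4, -0.2]
width: 0.0852
```

Request:
{"name": "drive_tool", "arguments": {
  "delta_pos": [
    [0, 0, -0.015],
    [0, 0, -0.03],
    [0, 0, -0.045],
    [0, 0, -0.06],
    [0, 0, -0.07]
  ],
  "roll": [1, 2, 3, 4, 5],
  "gripper": [1, 1, 1, 1, 1]
}}

```text
time_s: 14.52
ee_pos: [0.4425, -0.0107, 0.2276]
eef_rot: [[0.776, -0.63, 0.002], [-0.63, -0.776, 0.0], [0.001, -0.001, -1.0]]
ft_force: [1.0, 0.7, 0.7]
width: 0.0852
```

Request:
{"name": "drive_tool", "arguments": {
  "delta_pos": [
    [0, 0, 0],
    [0, 0, 0],
    [0, 0, 0],
    [0, 0, 0],
    [0, 0, 0]
  ],
  "roll": [1, 2, 3, 4, 5],
  "gripper": [1, 1, 1, 1, 1]
}}

```text
time_s: 14.93
ee_pos: [0.442, -0.0107, 0.2262]
eef_rot: [[0.357, -0.934, -0.0], [-0.934, -0.357, -0.0], [-0.0, 0.0, -1.0]]
ft_force: [-0.3, -0.4, 0.0]
width: 0.0852
```

Request:
{"name": "drive_tool", "arguments": {
  "delta_pos": [
    [0, 0, 0],
    [0, 0, 0],
    [0, 0, 0]
  ],
  "roll": [0, 0, 0],
  "gripper": [1, 1, 1]
}}

```text
time_s: 15.18
ee_pos: [0.4422, -0.0106, 0.2262]
eef_rot: [[0.364, -0.931, -0.0], [-0.931, -0.364, -0.0], [-0.0, 0.0, -1.0]]
ft_force: [-0.1, 0.5, 0.2]
width: 0.0856
```

```bash
python3 look.py w8; python3 look.py t8 top
python3 - <<'E'
from meas import *
np.set_printoptions(precision=4,suppress=True)
c,p=pickle.load(open("w8.pkl","rb"))
b=(185,330,85,235)
pc=np.array(plate(c,p,b));print("plate",pc)
o=noz(c,p,b,.014)
R=red(c);v,u=np.nonzero(box(R,*b));w=plane(c,np.c_[u,v],.014,p);r=np.hypot(*(w[:,:2]-pc[:2]).T)
for n,s,z in(("tab",r<.046,.022),("wedge",r>.049,.014)):
    x=plane(c,np.c_[u,v][s],z,p);m=x.mean(0);print(n,s.sum(),m,"about plate c",ang(m,pc),"about nozzle",ang(m,o))
print("nozzle-plate mm",(o-pc[:2])*1e3)
E
```

```text
t 15.1833 [ 0.4422 -0.0106  0.2262] [-0.9313 -0.3643  0.0003]
t 15.2333 [ 0.4422 -0.0107  0.2262] [-0.9315 -0.3638  0.0002]
plate [ 0.4422 -0.0104  0.0716]
blue 776 coll top 467 (np.float64(0.44374582495118114), np.float64(-0.010704756083407707), np.float64(0.019809883737912693)) flange max r pts 204
tab n 243 r 0.02420837504718175 0.0677150572473012 ang centroid 171.90834448692323 tip 174.58948484564752 line -5.1973376 z 0.02177197951094745
tab 145 [ 0.4115 -0.0054  0.022 ] about plate c 170.75077588534583 about nozzle 170.7309494316757
wedge 98 [ 0.3814 -0.0014  0.014 ] about plate c 171.52336975112513 about nozzle 171.49415627575948
nozzle-plate mm [ 1.5247 -0.2597]
```

View pics/w8.png

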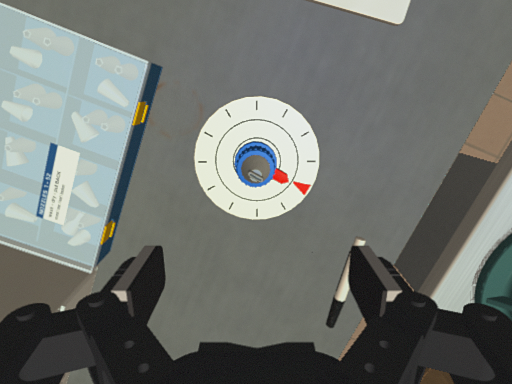

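In w8 the nozzle stands upright at (256,165), with the tab at (281,177) in line with the wedge at (302,187). I measure a 1.5 mm centring error and a 0.8° angle error, so I'll check both with a second estimate from the flange rim and the tab tip.

Run:
```python
from meas import *
from scipy.optimize import least_squares
np.set_printoptions(precision=4,suppress=True)
for f,b,pl in(("w8",(185,330,85,235),(185,330,85,235)),("t8",(235,282,186,231),(220,300,170,250))):
    c,p=pickle.load(open(f+".pkl","rb"));p=None if "R" in c else p
    pc=np.array(plate(c,p,pl));print(f,"plate",pc)
    k=big(box(blue(c),*b)).astype(float);x=plane(c,k,.023,p)[:,:2]
    R,t=ext(c,p);cam=(-R.T@t)[:2]
    # rim points on the camera-facing side: flange bottom/top outline unobscured by the collar
    d=x-pc[:2];tocam=(cam-pc[:2])/np.linalg.norm(cam-pc[:2]);a=d@tocam/np.hypot(*d.T)
    s=x[a>.1];g=least_squares(lambda q:np.hypot(*(s-q).T)-.024,pc[:2],loss="soft_l1",f_scale=.001);print(" flange",g.x,len(s),"rms",np.sqrt(np.mean(g.fun**2)),"off mm",(g.x-pc[:2])*1e3)
    v,u=np.nonzero(box(red(c),*pl));w=plane(c,np.c_[u,v],.014,p);r=np.hypot(*(w[:,:2]-pc[:2]).T)
    y=plane(c,np.c_[u,v][r<.047],.018,p);ry=np.hypot(*(y[:,:2]-g.x).T);tip=y[ry>np.sort(ry)[-5]].mean(0) if len(ry)>5 else None
    wd=w[r>.049].mean(0);print(" tip",tip,ry.max(),"ang",tip is not None and ang(tip,g.x),"wedge",wd,ang(wd,pc),"from nozzle",ang(wd,g.x))
```

```text
w8 plate [ 0.4422 -0.0104  0.0716]
 flange [ 0.443  -0.0087] 54 rms 0.0007005276209892854 off mm [0.7681 1.7461]
 tip [ 0.4018 -0.003   0.018 ] 0.042329959614248555 ang 172.1594938699777 wedge [ 0.3814 -0.0014  0.014 ] 171.52336975112513 from nozzle 173.2230605929119Traceback (most recent call last):
  File "<stdin>", line 6, in <module>
  File "meas.py", line 7, in plate
    k=cv2.convexHull(big(cv2.morphologyEx(w,cv2.MORPH_CLOSE,np.ones((5,5))))).reshape(-1,2)
                     ~~~^^^^^^^^^^^^^^^^^^^^^^^^^^^^^^^^^^^^^^^^^^^^^^^^^^^^
  File "h.py", line 27, in big
    return max(cs,key=cv2.contourArea).reshape(-1,2)
           ~~~^^^^^^^^^^^^^^^^^^^^^^^^
ValueError: max() iterable argument is empty
```

Run:
```python
from meas import *
np.set_printoptions(precision=4,suppress=True)
c,p=pickle.load(open("w8.pkl","rb"));print(np.array(c["mount"]));print(c["intrinsics"])
R,t=ext(c,p);print("cam",-R.T@t)
```

```text
[[ 0.0009 -0.9563 -0.2922  0.0733]
 [ 1.      0.0009  0.     -0.0002]
 [ 0.0003 -0.2922  0.9563 -0.1431]
 [ 0.      0.      0.      1.    ]]
[[315.9706   0.     256.3198]
 [  0.     315.9706 190.3803]
 [  0.       0.       1.    ]]
cam [ 0.4692 -0.0788  0.3693]
```

Request:
{"name": "drive_tool", "arguments": {
  "delta_pos": [
    [-0.023, -0.009, 0],
    [-0.046, -0.018, 0.01],
    [-0.068, -0.027, 0.03],
    [-0.068, -0.027, 0.06],
    [-0.068, -0.027, 0.09]
  ],
  "roll": [1, 2, 3, 3.5, 3.5],
  "gripper": [1, 1, 1, 1, 1]
}}

```text
time_s: 15.7
ee_pos: [0.4441, 0.0665, 0.1356]
eef_rot: [[0.009, -1.0, 0.004], [-1.0, -0.009, -0.001], [0.001, -0.004, -1.0]]
ft_force: [0.6, 1.1, -0.0]
width: 0.0851
```

Request:
{"name": "drive_tool", "arguments": {
  "delta_pos": [
    [0, 0, 0.01],
    [0, 0, 0.015],
    [0, 0, 0.015],
    [0, 0, 0.015],
    [0, 0, 0.015]
  ],
  "roll": [0, 0, 0, 0, 0],
  "gripper": [1, 1, 1, 1, 1]
}}

```text
time_s: 16.12
ee_pos: [0.4438, 0.0622, 0.1222]
eef_rot: [[0.003, -1.0, 0.002], [-1.0, -0.003, 0.001], [-0.001, -0.002, -1.0]]
ft_force: [-0.1, 0.2, 0.0]
width: 0.0856
```

```bash
python3 look.py w9
cat > fin.py <<'E'
import sys
from meas import *
from scipy.optimize import least_squares
np.set_printoptions(precision=4,suppress=True)
c,p=pickle.load(open(sys.argv[1]+".pkl","rb"));R,t=ext(c,p);print("cam",-R.T@t)
b=(120,400,0,240);pc=np.array(plate(c,p,b));print("plate",pc)
P=cloud(c,p);H=hsv(c)
k=big(box(blue(c),*b)).astype(float);x=plane(c,k,.023,p)[:,:2]
a=np.degrees(np.arctan2(*(x-pc[:2]).T[::-1]));s=x[abs((a-171.5+180)%360-180)>25]
g=least_squares(lambda q:np.hypot(*(s-q).T)-.024,pc[:2],loss="soft_l1",f_scale=.0005);o=g.x
print("flange",o,"rms",np.sqrt(np.mean(g.fun**2)),"free",circ(s),"off mm",(o-pc[:2])*1e3)
v,u=np.nonzero(box(red(c),*b));uv=np.c_[u,v];r=np.hypot(*(plane(c,uv,.014,p)[:,:2]-pc[:2]).T)
y=plane(c,uv[r<.0475],.020,p);w=plane(c,uv[r>.049],.014,p)
ry=np.hypot(*(y[:,:2]-o).T);print("tab",len(y),"r",ry.min(),ry.max(),"centroid ang",ang(y.mean(0),o),"tip",ang(y[ry>ry.max()-.002].mean(0),o))
wr=np.hypot(*(w[:,:2]-pc[:2]).T);mk=w[wr<wr.min()+.002].mean(0);print("wedge",len(w),wr.min(),wr.max(),"plate +x",ang(w.mean(0),pc),"mark from nozzle",ang(mk,o))
m=box(P[...,2]>.075,*b)&(P[...,2]<.1);print("cone top",m.sum(),P[m].mean(0))
E
python3 fin.py w9
```

```text
t 16.1167 [0.4438 0.0622 0.1222] [-1.     -0.0032 -0.0021]
cam [ 0.4436 -0.0113  0.2653]
plate [ 0.4423 -0.0106  0.0716]
flange [ 0.4424 -0.0096] rms 0.0011986810026607766 free (np.float64(0.44343730783736796), np.float64(-0.009781947367805743), np.float64(0.022827865066125694)) off mm [0.1669 0.9341]
tab 386 r 0.023015792013353634 0.04210223214942299 centroid ang 171.25096094356198 tip 171.46238230220246
wedge 255 0.049831518690492724 0.06868146911088147 plate +x 171.4937592012861 mark from nozzle 172.70384382311852
cone top 536 [ 0.4433 -0.0098  0.0813]
```

View pics/w9.png

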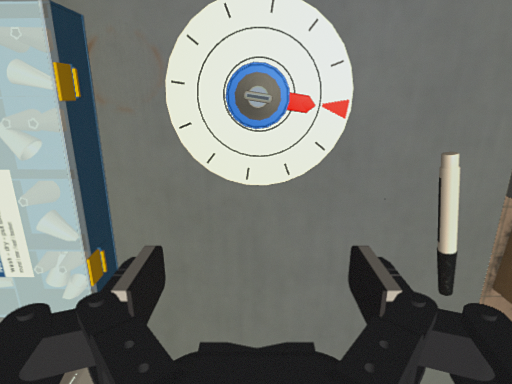

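In w9 the camera is directly above: nozzle at (258,97), inside the inner ring, and tab at (302,102) in line with the wedge at (338,107). The remaining error of about 1 mm and 1° is about what this camera can resolve, so regripping would risk more than it could gain. Handing in.

```bash
python3 -c "
from bench import manip
print(manip.finish_job())"
```

```text
the job is handed in; nothing more can be done
None
```

The yellow pot is on the free half of the cake board, and the petal nozzle stands in the middle of the setting plate with its red tab pointing at the red mark. I handed the job in at about 16 s.

- **Yellow pot:** it stands upright at about (0.411, -0.269), with its lid at the expected height. The red and green pots stayed within about 2 mm of their first measured positions, which is the camera's accuracy.
- **Nozzle position:** from directly above, it is upright and about 1 to 1.4 mm from the plate's centre.
- **Tab direction:** the tab points at 171.3 to 171.5°. The plate's axis to the mark is at 171.5°. The line from the nozzle's slightly off-centre axis to the mark is at about 172.7°, so the tab is about 1° off.
- **Checks that disagreed:** the earlier, slanted view put the nozzle 1.5 to 1.9 mm off centre, in different directions depending on the method. I trusted the overhead view and left the nozzle where it was. A cross-check from the top camera failed because its script crashed, and I did not repeat it.

The readings after each move showed at most about 6 N at the wrist. At hand-in the gripper was open and touching nothing.

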